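Fetch a reagent cassette from behind a sprung flap with a lifter

TASK

With the flat lifter, raise the sprung flap of the bay that holds the orange cassette, slide the blade in under the cassette, lift it and bring it out, and set it down flat and centred on the rails of the green cradle. Then lay the lifter flat on its blue mat again and let go. Do not touch the orange cassette with the gripper, and leave the blue cassette and everything else on the bench alone.

Things in the scene. Friction and masses are not known exactly. Their poses are not given: they have to be found in the camera images.
- cassette_centre (a point): Centre (7 mm above the underside) of the ORANGE cassette: rigid slab 90 x 70 x 14 mm (x along the 90 mm, z up), about 120 g. It starts in either bay of the dispenser, on two ledges whose tops are 54 mm above the bench, its x along the bay, pointing in (away from the mouth).
- blue_cassette_centre (a point): The same for the BLUE cassette in the other bay, identical in shape; it stays where it is.
- dispenser: Fixed white two-bay dispenser with clear roof, 180 mm wide, 90 mm high. Origin on the bench, midway between the bays; x points in (mouths on the -x side), z up. Bay centre lines at y = +45 mm (flap_a) and -45 mm (flap_b). Cassettes lie within 6 mm of x = 0, 2 mm of the bay's line. Rear wall at x = +68 mm; floor plate 4 mm thick out to x = -101 mm.
- bay_a (a point): Middle of the bay at dispenser y = +45 mm, at the height of the ledge tops (54 mm above the bench); axes as the dispenser. Bay 78 mm wide inside, roof underside 86 mm above the bench, clear lane 52 mm wide between the ledges. A grey sill closes the mouth from the bench up to 32 mm, at x = -61 to -55 mm; a lifter must pass above it and below the cassette.
- bay_b (a point): The same for the bay at dispenser y = -45 mm.
- flap_a_edge (a point): Middle of the free-turning roller (radius 4 mm, 62 mm long) on the lower edge of the smoked-grey flap of the bay at dispenser y = +45 mm. Flap hinge: across the mouth at dispenser x = -57 mm, 88 mm high; roller axis 62 mm from it. Shut, the flap slopes 30 degrees outward and down, roller axis at x = -88 mm, 34 mm high, outside the sill.
- flap_b_edge (a point): The same for the bay at dispenser y = -45 mm.
- flap_a (a joint): Angle (rad) of the flap at y = +45 mm: 0 shut on its stop, growing as its edge swings out and up, at most 1.2; it cannot swing inward. A spring shuts it (0.05 N m shut, 0.1 at 1 rad: 1 to 2 N at the roller). Raised by something flat under its roller, it lets that run in beneath the roller. A thing coming out pushes it farther open; it shuts behind it.
- flap_b (a joint): The same for the bay at y = -45 mm.
- lifter_grip (a point): Grip point of the lifter (flat spatula, upright handle), on the handle's axis 58 mm above the lifter's underside. Handle: black post 24 x 24 mm, 82 mm high, orange top. A flat blade, 36 mm wide, 5 mm thick, at the underside, runs along +x to its tip 215 mm from the axis; it ends 16 mm behind the axis. 200 g. It starts flat on its mat; z up.
- lifter_tip (a point): Top of the lip at the blade's tip: 215 mm along x from the handle axis, 10 mm above the lifter's underside. The lip (210 to 215 mm from the axis, full blade width, 5 mm above the blade's top) catches behind a load so that it cannot slide off the tip. Axes as the lifter.
- cradle_seat (a point): Seat centre of the fixed green cradle, at the rail tops (38 mm above the bench). Two rails along x, 110 mm long, with a lane 52 mm wide between them, open at both ends, above a 4 mm base plate. Outer walls 82 mm apart rise 6 mm above the rails; two stops outside the lane, 8 mm above the rails, at x = +55 mm. A lifter comes and leaves from -x. z up.
- mat_centre (a point): Centre of the top of the blue mat (fixed, 250 mm along x, 80 mm along y, 2 mm thick), the lifter's place. At the start the lifter lies on it, its x along the mat's x, its handle axis about 100 mm from the centre at -x.
- amber_bottle: Bystander: amber bottle, 60 mm across, 130 mm high; origin at the centre of its underside. Leave it alone.
- white_bottle: Bystander: white bottle with blue cap, 56 mm across, 110 mm high; origin at the centre of its underside. Leave it alone.
- jar: Bystander: clear jar with red lid, 64 mm across, 70 mm high; origin at the centre of its underside. Leave it alone.
- tube_rack: Bystander: grey rack of capped tubes, 50 x 160 mm, 88 mm high in all; origin at the centre of its underside. Leave it alone.
- tip_box: Bystander: green box, 90 x 120 x 50 mm; origin at the centre of its underside. Leave it alone.
- beaker: Bystander: glass beaker, 66 mm across, 80 mm high; origin at the centre of its underside. Leave it alone.
Things that resemble listed ones, but are neither listed nor needed, are in the scene too. What is shaped like the part that bears lifter_grip but pink or red is not meant. Leave any red look-alike of the part that bears cradle_seat alone.

How it is judged:
On the way, in this order (a step that is already met when the one before it is completed fails the run):
1. the lifter holds a flap open and its tip has passed under the orange cassette in its bay (value of joint any of flap_a, flap_b above 0.15 rad and x of lifter_tip in the frame of cassette_centre above 0.03 m and y of lifter_tip in the frame of cassette_centre between -0.03 and 0.03 m and z of lifter_tip in the frame of cassette_centre below 0 m and x of cassette_centre in the frame of dispenser above -0.05 m), for 0.1 s.
2. the orange cassette rides on the lifter outside the dispenser, and the flaps are shut (x of cassette_centre in the frame of dispenser below -0.14 m and contact force between lifter and cassette above 0.3 N and value of joint each of flap_a, flap_b below 0.08 rad), for 0.1 s.
At the end, for the whole second after the job is handed in: Orange cassette flat and still on the cradle rails, within 15 mm of centre along them, 9 mm across, 0.15 rad, clear of the lifter. Lifter flat (0.06 rad), still, on its mat: handle axis and tip at most 15 mm past its ends, 5 mm past its sides. Flaps shut (below 0.08 rad) (x of cassette_centre in the frame of cradle_seat between -0.015 and 0.015 m and y of cassette_centre in the frame of cradle_seat between -0.009 and 0.009 m and z of cassette_centre in the frame of cradle_seat between 0.003 and 0.011 m and angle between the x axis of cassette_centre and the x axis of cradle_seat, either way round below 0.15 rad and angle between each of cassette_centre, lifter_grip's own z axis and vertical below 0.06 rad and linear speed of each of cassette, lifter below 0.02 m/s and contact force between lifter and cassette below 0.1 N and z of lifter_grip in the frame of mat_centre between 0.052 and 0.064 m and x of lifter_grip in the frame of mat_centre between -0.14 and 0.14 m and y of lifter_grip in the frame of mat_centre between -0.045 and 0.045 m and x of lifter_tip in the frame of mat_centre between -0.14 and 0.14 m and y of lifter_tip in the frame of mat_centre between -0.045 and 0.045 m and value of joint each of flap_a, flap_b below 0.08 rad); the robot touches nothing.
It fails at once if the gripper touches the orange cassette (contact force between the fingers and cassette above 0.5 N).
It fails at once if the orange cassette is dropped or badly tipped (height (world z) of cassette_centre below 0.03 m or angle between cassette_centre's own z axis and vertical above 0.5 rad).
It fails at once if the blue cassette is moved more than 12 mm (distance of blue_cassette_centre from where it was at the start of the episode above 0.012 m).
It fails at once if a bystander is moved more than 25 mm or tipped (distance of any of amber_bottle, white_bottle, jar, tube_rack, tip_box, beaker from where it was at the start of the episode above 0.025 m or angle between any of amber_bottle, white_bottle, jar, tube_rack, tip_box, beaker's own z axis and vertical above 0.3 rad).
It also fails if it takes over 54 s, if anything falls off the work surface, if the arm or the gripper's body presses on something with over 40 N, if the wrist force passes 120 N, or if a joint passes its speed limit or range.

ROBOT

A 6-joint arm with a two-finger parallel gripper is mounted at the origin on the work surface. World frame = base frame: x ahead of the robot, y to its left, z up, the work surface at z = 0. Lengths are in m, angles in rad, forces in N, time in s.
With the tool pointing down it reaches from about 0.3 to 0.775 m from the base axis. Payload 14.6 kg.
Tool frame: the origin (TCP) lies midway between the tips of the shut fingers; the grasp point (between the pads) lies 19 mm behind it; z points along the fingers, y is the direction in which the jaws open and shut (so a half turn about z gives the same grasp; the last joint's range is limited). The gripper opens to 94 mm and grips with 3 to 60 N. Pads are 16 mm wide; open, the fingers measure 119 mm over their backs; the gripper's body (75 mm by 177 mm) begins 78 mm behind the grasp point.
Start: joints at [-1.33, 0.3, 1.521, -0, 1.321, -0.067], TCP at [0.167, -0.524, 0.205] pointing down, gripper open.
Joint ranges: [-3.03, 3.03], [-0.79, 2.21], [0.23, 2.52], [-1.04, 4.18], [0, 3.07], [-2.55, 2.55]. Speed limits (rad/s): [2.22, 2.22, 2.57, 3.14, 3.14, 3.14].

INTERFACE

Orientations are given as [roll, pitch, yaw] about the fixed x, y, z axes, in that order (R = Rz(yaw) Ry(pitch) Rx(roll)).
In Python, from station import readout, imaging, job gives the robot as it stands.
- The arm moves only by the tool arm_command, never from a script. Its argument "increments" is a list of rows, each an object with "gripper": the opening, from 0 (shut) to 1 (fully open); "slide": the shift along the world's x, y, z in m, a list of three; "yaw": the turn about the world's z in rad. A call has 1 to 8 rows; each row is the pose to reach, as a shift and turn from the pose commanded when the call began; what a row does not reach only later rows make up. A row lasts 1/8 s, in which the tool goes at most 62.5 mm and 10.7 degrees, less where a joint would pass 70% of its speed; a pose out of reach is approached as far as the arm can. A call with a gripper value outside its range is refused whole. The fingers move at their own pace and stop on an object; "grip_force" is the grip in N (left out, the last holds). Time passes only in rows, so rows that repeat a pose let the fingers close. It gives the time, the measured TCP pose, the force and the opening at its end, in the units of the state.
- readout.get_obs(): the state, without advancing time (a new reading comes with each control period).
- imaging.camera(name): name is "scene" or "top" or "wrist"; returns a dict with "color" (400x640x3 uint8, red, green, blue), "mtx" (3x3 intrinsics, pixels), "D" ([k1, k2, p1, p2, k3] as OpenCV has them; the pictures are not rectified), "rvec" (rotation vector, rad) and "tvec" (3), from world to camera coordinates, as OpenCV has them. Camera axes: x right, y down, z forward; pixel columns grow to the right and rows downward; lengths in m; the calibration is good to about 2 mm. A picture is of the moment at which its call begins. There is no depth.
- job.hand_in(): hands the job in, once; it reports no verdict.
The state is a dict: "time_s": time; "qpos": joint angles; "joint_vel": joint speeds; "tau": joint torques, N m; "ee_pos": TCP position; "eef_rot": TCP orientation; "force": force on the tool from outside, world axes, zero at the start; "moment": the same for the moment, N m; "grip_width": finger opening in m.
Only numpy, scipy, OpenCV 4.12 (cv2) and the standard library are available. Lean on these libraries where they do the work, as an engineer would, in place of code of your own. Each camera call takes 0.05 s, during which the arm holds its last target. There are 200 camera calls.

## Working session

There is one attempt and no reset: what is moved stays moved. The work goes in short steps, Python scripts to look and compute and a tool call to move; the robot and the scene stay as the last step left them, time stands still between calls to the robot, and variables do not carry over. Pictures are saved under pics/ and viewed, about 8 in all and at most 12, crops included, and the job is handed in when it is done.

Besides the shell and the picture viewer there is one more tool, called after "Call:" as name([rows], argument=value, ...), one row to a line, values as JSON. arm_command: Moves the arm, as the interface text tells. Its arguments: {"type":"object","properties":{"increments":{"type":"array","items":{"type":"object","properties":{"gripper":{"type":"number"},"slide":{"type":"array","items":{"type":"number"}},"yaw":{"type":"number"}}}},"grip_force":{"type":"number"}},"required":["increments"]}

```bash
mkdir -p pics; cat > h.py <<'E'
import sys; sys.path.insert(0,'.')
import numpy as np, cv2
from station import readout, imaging, job
def snap(name,fn=None):
    c=imaging.camera(name)
    if fn: cv2.imwrite('pics/'+fn,c['color'][:,:,::-1])
    np.savez(''+name+'.npz',**c)
    return c
def load(name): return dict(np.load(''+name+'.npz'))
def px2w(c,uv,z):
    uv=np.array(uv,float).reshape(-1,1,2)
    n=cv2.undistortPoints(uv,c['mtx'],c['D']).reshape(-1,2)
    R=cv2.Rodrigues(c['rvec'])[0]; t=c['tvec'].reshape(3)
    o=-R.T@t; d=np.c_[n,np.ones(len(n))]@R
    z=np.broadcast_to(z,len(n))
    return o+d*((z-o[2])/d[:,2])[:,None]
def w2px(c,P): return cv2.projectPoints(np.array(P,float).reshape(-1,1,3),c['rvec'],c['tvec'],c['mtx'],c['D'])[0].reshape(-1,2)
def crop(c,fn,x0,y0,x1,y1,s): cv2.imwrite('pics/'+fn,cv2.resize(c['color'][y0:y1,x0:x1,::-1],None,fx=s,fy=s,interpolation=cv2.INTER_CUBIC))
E
python3 - <<'E'
from h import *
a=snap('top');b=snap('scene')
for c in(a,b): R=cv2.Rodrigues(c['rvec'])[0];print(-R.T@c['tvec'].reshape(3),c['mtx'][0,0])
o=readout.get_obs();print(o)
cv2.imwrite('pics/top.png',cv2.resize(a['color'][:,:,::-1],(800,500)))
cv2.imwrite('pics/scene.png',cv2.resize(b['color'][:,:,::-1],(800,500)))
E
```

```text
[ 0.32632469 -0.12999831  1.37972097] 380.8972652940523
[ 1.06124695 -0.64365916  1.2833714 ] 507.11435681208815
{'time_s': 0.1, 'qpos': array([-1.32960845e+00,  3.00393800e-01,  1.52155059e+00,  2.67586527e-06,
        1.32066711e+00, -6.66181121e-02]), 'joint_vel': array([ 6.93809941e-05, -1.87428978e-03, -3.01031038e-03, -1.78075422e-03,
       -1.42931706e-03,  6.41643845e-04]), 'tau': array([-4.77322756e-04, -5.32644296e+01, -3.53283691e+01,  7.09266728e-02,
        2.35086889e-02, -6.12290251e-05]), 'ee_pos': array([ 0.16656355, -0.52392028,  0.20494162]), 'eef_rot': array([-3.14057624e+00, -7.04096644e-05,  3.07805291e-01]), 'force': array([ 0.08119977,  0.11976055, -0.36520582]), 'moment': array([-0.05293881, -0.01381191, -0.01385866]), 'grip_width': 0.09402194707200892}
```

View pics/top.png

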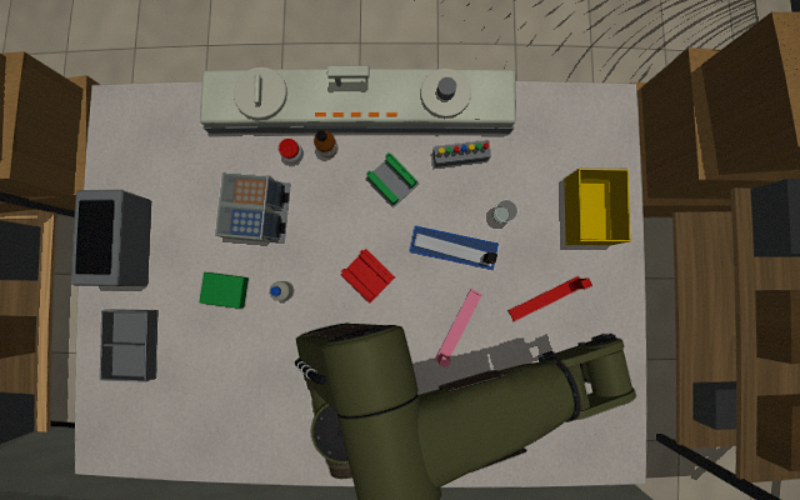

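View pics/scene.png

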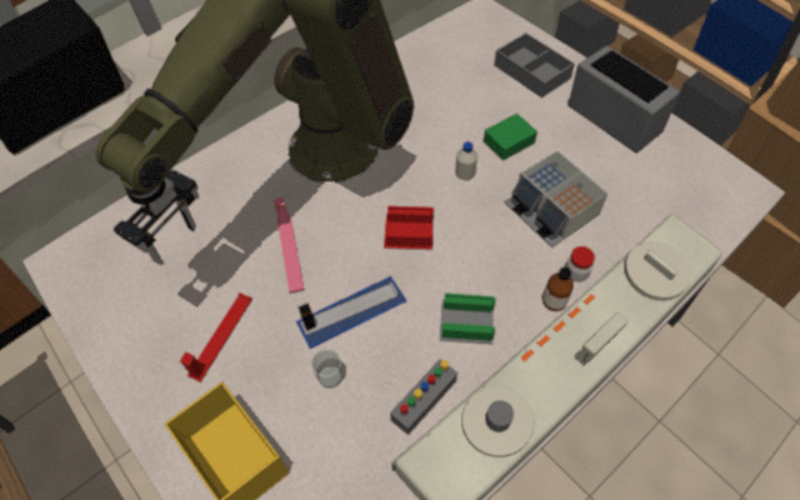

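The top picture shows the dispenser at (253,208) with its mouths to the right and the orange cassette in the upper bay. The green cradle is at (392,178), and the lifter on the blue mat at (455,248) with its handle at (489,258). I'll enlarge the crops next.

```bash
python3 - <<'E'
from h import *
a=load('top');crop(a,'c1.png',165,112,425,222,3)
b=load('scene');crop(b,'c2.png',230,110,490,310,3)
E
```

```text
(no output)
```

View pics/c1.png

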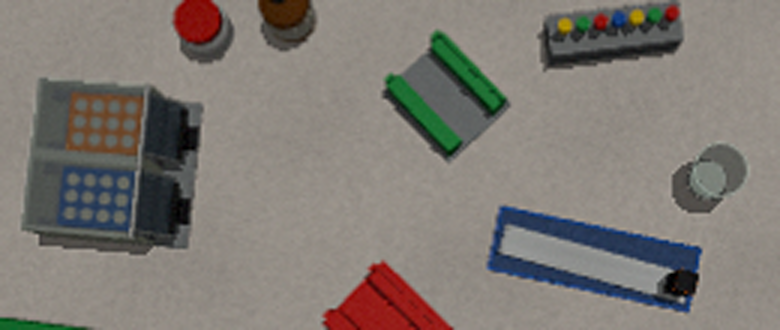

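View pics/c2.png

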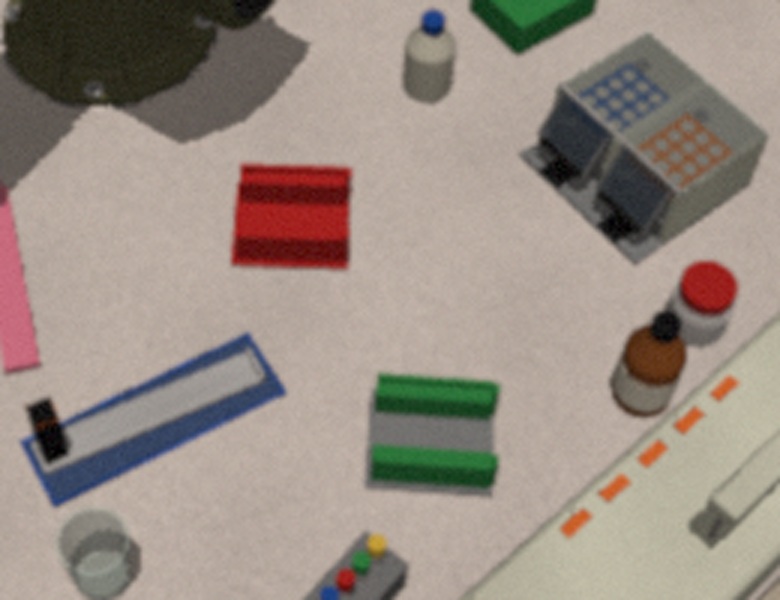

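```bash
cat >> h.py <<'E'
def c1(p): return (np.array(p,float)+.5)/3-.5+[165,112]
def c2(p): return (np.array(p,float)+.5)/3-.5+[230,110]
from scipy.optimize import least_squares
def fit(obs,x0):
    """obs: list of (cam, px Nx2, model Nx3); planar pose x,y,yaw"""
    def T(p,M): c,s=np.cos(p[2]),np.sin(p[2]); return np.array(M)@np.array([[c,s,0],[-s,c,0],[0,0,1]])+[p[0],p[1],0]
    f=lambda p: np.concatenate([(w2px(c,T(p,M))-px).ravel() for c,px,M in obs])
    r=least_squares(f,x0,loss='soft_l1',f_scale=1.0); return r.x, f(r.x).reshape(-1,2)
E
python3 - <<'E'
from h import *
np.set_printoptions(precision=4,suppress=True)
t=load('top');s=load('scene')
print('mat t',px2w(t,c1([(500,206),(702,247),(688,311),(488,270)]),.002))
print('mat s',px2w(s,c2([(248,333),(286,393),(56,505),(22,441)]),.002))
print('tip t',px2w(t,c1([(506,224),(500,257)]),.012)); print('tip s',px2w(s,c2([(254,345),(266,380)]),.012))
print('handle t',px2w(t,c1([(682,275)]),.084))
print('plate t',px2w(t,c1([(203,103),(188,248)]),.004));print('plate s',px2w(s,c2([(637,262),(521,153)]),.004))
print('roof t',px2w(t,c1([(40,78),(148,87),(135,238),(23,230)]),.09));print('roof s',px2w(s,c2([(766,136),(649,36)]),.09))
print('cass t',px2w(t,c1([(71,93),(145,97),(139,155),(66,151)]),.068))
print('cradle t',px2w(t,c1([(437,33),(388,77),(460,152),(507,103)]),.044));print('cradle s',px2w(s,c2([(380,376),(498,382),(497,455),(372,447)]),.044))
E
```

```text
mat t [[ 0.5032 -0.169   0.002 ]
 [ 0.4552 -0.4145  0.002 ]
 [ 0.3774 -0.3969  0.002 ]
 [ 0.4252 -0.1549  0.002 ]]
mat s [[ 0.4287 -0.1523  0.002 ]
 [ 0.5052 -0.1692  0.002 ]
 [ 0.4542 -0.409   0.002 ]
 [ 0.3785 -0.3934  0.002 ]]
tip t [[ 0.4802 -0.176   0.012 ]
 [ 0.4403 -0.169   0.012 ]]
tip s [[ 0.4481 -0.1608  0.012 ]
 [ 0.4859 -0.1778  0.012 ]]
handle t [[ 0.4154 -0.3744  0.084 ]]
plate t [[0.6281 0.1965 0.004 ]
 [0.4491 0.21   0.004 ]]
plate s [[0.6294 0.2018 0.004 ]
 [0.4508 0.2153 0.004 ]]
roof t [[0.6389 0.3692 0.09  ]
 [0.628  0.2409 0.09  ]
 [0.4524 0.2503 0.09  ]
 [0.4609 0.3819 0.09  ]]
roof s [[0.6435 0.3653 0.09  ]
 [0.4718 0.3791 0.09  ]]
cass t [[0.6261 0.3394 0.068 ]
 [0.6212 0.2504 0.068 ]
 [0.5522 0.2552 0.068 ]
 [0.5568 0.3426 0.068 ]]
cradle t [[ 0.7055 -0.0915  0.044 ]
 [ 0.6515 -0.0338  0.044 ]
 [ 0.5618 -0.1202  0.044 ]
 [ 0.621  -0.1755  0.044 ]]
cradle s [[ 0.5682 -0.1062  0.044 ]
 [ 0.6469 -0.0275  0.044 ]
 [ 0.7005 -0.0833  0.044 ]
 [ 0.6184 -0.1632  0.044 ]]
```

Both views agree to about 5 mm. I'll move the wrist camera over the work area to refine the cradle and the lifter, and to see which way the stops point.

Call:
arm_command([
  {"slide": [0.04, 0.035, 0.02], "yaw": -0.1, "gripper": 1},
  {"slide": [0.08, 0.07, 0.04], "yaw": -0.2, "gripper": 1},
  {"slide": [0.12, 0.1, 0.06], "yaw": -0.3, "gripper": 1},
  {"slide": [0.16, 0.14, 0.08], "yaw": -0.4, "gripper": 1},
  {"slide": [0.2, 0.17, 0.1], "yaw": -0.5, "gripper": 1},
  {"slide": [0.24, 0.2, 0.12], "yaw": -0.54, "gripper": 1},
  {"slide": [0.28, 0.2, 0.13], "yaw": -0.54, "gripper": 1},
  {"slide": [0.28, 0.2, 0.13], "yaw": -0.54, "gripper": 1},
])

```text
time_s: 1.1
ee_pos: [0.4483, -0.3235, 0.335]
eef_rot: [-3.141, 0.0, -0.23]
force: [-0.3, 0.1, -0.7]
grip_width: 0.0942
```

```bash
python3 - <<'E'
from h import *
np.set_printoptions(precision=4,suppress=True)
o=readout.get_obs();print(o['time_s'],o['ee_pos'],o['eef_rot'])
w=snap('wrist');R=cv2.Rodrigues(w['rvec'])[0];print(-R.T@w['tvec'].reshape(3),R[2],w['mtx'][0,0])
cv2.imwrite('pics/w1.png',cv2.resize(w['color'][:,:,::-1],(800,500),interpolation=cv2.INTER_CUBIC))
E
```

```text
1.1 [ 0.4483 -0.3235  0.335 ] [-3.1413  0.0005 -0.2298]
[ 0.5299 -0.3426  0.5139] [-0.28    0.0649 -0.9578] 330.6488126946982
```

View pics/w1.png

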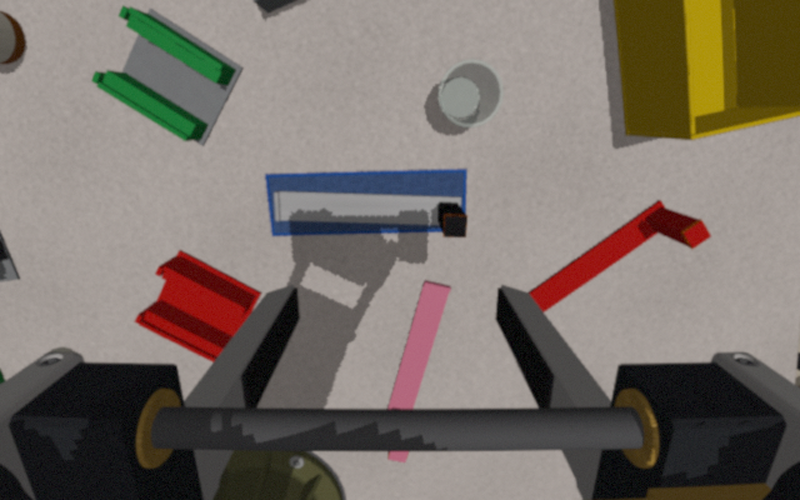

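The wrist picture shows the cradle stops as knobs at its left ends, (125,12) and (98,77). The cradle's +x therefore points to world +x+y. The mat is at (370,205) and the handle top at (454,227).

```bash
python3 - <<'E'
from h import *
w=load('wrist'); 
a=cv2.resize(w['color'][0:120,70:200,::-1],None,fx=4,fy=4,interpolation=cv2.INTER_CUBIC)
b=cv2.resize(w['color'][130:195,205:385,::-1],None,fx=4,fy=4,interpolation=cv2.INTER_CUBIC)
# stack: cradle (520x480) cut 0..330 above, mat 720x260 below
o=np.zeros((600,720,3),np.uint8); 
a2=a[0:480:1][:340] if False else cv2.resize(w['color'][0:113,70:200,::-1],None,fx=3,fy=3,interpolation=cv2.INTER_CUBIC)
o[:339,:390]=a2; o[340:600]=b
cv2.imwrite('pics/w1c.png',o)
E
```

```text
(no output)
```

View pics/w1c.png

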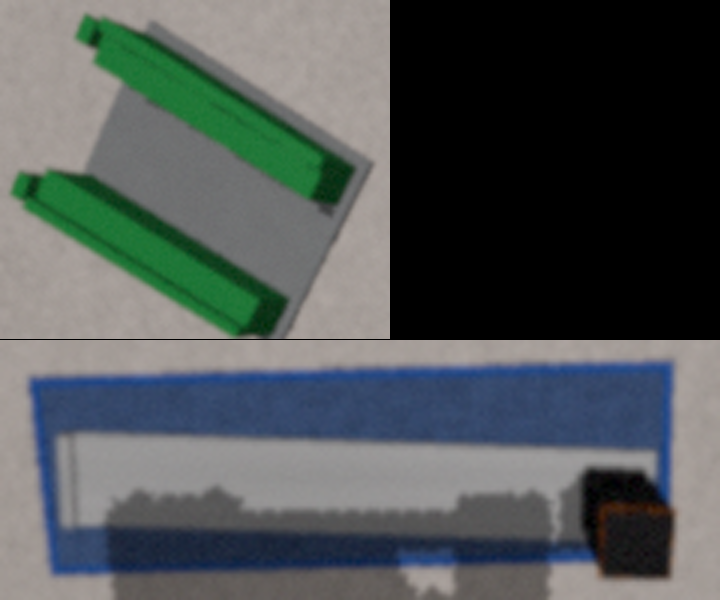

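```bash
python3 - <<'E'
from h import *
np.set_printoptions(precision=4,suppress=True)
w=load('wrist');t=load('top');s=load('scene')
m=lambda p:(np.array(p,float)-[0,340]+.5)/4-.5+[205,130]
k=lambda p:(np.array(p,float)+.5)/3-.5+[70,0]
M=[(.125,-.04,.002),(-.125,-.04,.002),(-.125,.04,.002),(.125,.04,.002)]
print('mat w',*fit([(w,m([(32,380),(672,364),(53,573)]),[M[0],M[1],M[3]])],[.44,-.283,1.37]))
print('mat all',*fit([(w,m([(32,380),(672,364),(53,573)]),[M[0],M[1],M[3]]),(t,c1([(500,206),(702,247),(688,311),(488,270)]),M),(s,c2([(248,333),(286,393),(56,505),(22,441)]),[M[3],M[0],M[1],M[2]])],[.44,-.283,1.37]))
for h in(.084,.089):
  L=[(.215,-.018,.012),(.215,.018,.012),(-.016,-.018,.007),(.012,-.012,h),(-.012,-.012,h),(-.012,.012,h),(.012,.012,h)]
  print('lifter',h,*fit([(w,m([(57,433),(63,527),(655,450),(598,506),(670,506),(672,577),(601,577)]),L)],[.415,-.374,1.34]))
C=[(-.055,-.026,.038),(-.055,.026,.038),(.055,-.026,.038)]
print('cradle w',*fit([(w,k([(310,203),(260,292),(97,62)]),C)],[.635,-.103,.785]))
E
```

```text
mat w [ 0.4384 -0.2829  1.3621] [[-0.5375 -0.4979]
 [ 1.2606 -0.0852]
 [-0.3547  0.9589]]
mat all [ 0.4395 -0.2826  1.3657] [[-1.0221 -0.8638]
 [ 0.8331 -1.0425]
 [-0.6438  0.6168]
 [-0.1608 -0.2501]
 [-0.3604  0.5464]
 [-0.0206  0.703 ]
 [-0.7745 -0.1676]
 [-0.5709 -0.669 ]
 [-0.0394 -0.3868]
 [-1.3803  0.6449]
 [-1.6805 -0.135 ]]
lifter 0.084 [ 0.4087 -0.3784  1.3132] [[-0.4547  0.4948]
 [-0.6702 -0.2035]
 [-0.0644 -0.2907]
 [ 1.4427 -0.0086]
 [ 1.4024  0.4972]
 [-0.4442  0.0637]
 [-0.3827 -0.4153]]
lifter 0.089 [ 0.4099 -0.3782  1.318 ] [[-0.8076  0.4488]
 [-0.9072 -0.2457]
 [-0.3613 -1.0403]
 [ 1.5195  0.0617]
 [ 1.6954  0.4885]
 [-0.0862  0.2578]
 [-0.2341 -0.1441]]
cradle w [ 0.6343 -0.1032  0.7481] [[ 0.3489 -0.4082]
 [ 0.0701  2.7155]
 [-0.446  -0.5416]]
```

```bash
python3 - <<'E'
from h import *
np.set_printoptions(precision=4,suppress=True)
for n,box in(('top',(285,118,340,168)),('wrist',(70,0,200,115)),('scene',(345,228,402,280))):
  c=load(n); im=cv2.resize(c['color'],None,fx=4,fy=4,interpolation=cv2.INTER_CUBIC)
  h=cv2.cvtColor(im,cv2.COLOR_RGB2HSV); x0,y0,x1,y1=[4*v for v in box]
  for V in (0,100):
    k=((h[...,0]>45)&(h[...,0]<80)&(h[...,1]>120)&(h[...,2]>V)).astype(np.uint8); m=np.zeros_like(k);m[y0:y1,x0:x1]=k[y0:y1,x0:x1]
    nc,lab,st,ce=cv2.connectedComponentsWithStats(m)
    for i in range(1,nc):
      if st[i,4]<300: continue
      r=cv2.minAreaRect(np.argwhere(lab==i)[:,::-1].astype(np.float32))
      P=px2w(c,(cv2.boxPoints(r)+.5)/4-.5,.042); 
      d=np.linalg.norm(P-np.roll(P,-1,0),axis=1); L=P[1]-P[0] if d[0]>d[1] else P[2]-P[1]
      print(n,V,st[i,4],'centroid',px2w(c,(ce[i]+.5)/4-.5,.042)[0,:2],'mid',P.mean(0)[:2],'ang',np.degrees(np.arctan2(L[1],L[0]))%180,d[:2])
E
```

```text
top 0 3523 centroid [ 0.6577 -0.1275] mid [ 0.659 -0.126] ang 43.64801312938684 [0.026  0.1193]
top 0 3265 centroid [ 0.6075 -0.0756] mid [ 0.6088 -0.074 ] ang 43.43362139906017 [0.0241 0.119 ]
top 100 339 centroid [ 0.6681 -0.133 ] mid [ 0.6668 -0.1336] ang 43.796072887141406 [0.004  0.1061]
top 100 1389 centroid [ 0.6574 -0.1261] mid [ 0.658 -0.126] ang 44.823946764733165 [0.0128 0.1073]
top 100 2405 centroid [ 0.6095 -0.077 ] mid [ 0.61   -0.0764] ang 43.43408841428723 [0.019  0.1085]
wrist 0 25597 centroid [ 0.6575 -0.133 ] mid [ 0.6591 -0.1314] ang 44.09707883549319 [0.023 0.13 ]
wrist 0 28112 centroid [ 0.6087 -0.0819] mid [ 0.6102 -0.0808] ang 44.13418404440037 [0.0287 0.1284]
wrist 100 434 centroid [ 0.704  -0.0875] mid [ 0.7039 -0.0874] ang 134.62997500513836 [0.0103 0.0048]
wrist 100 19522 centroid [ 0.6593 -0.1292] mid [ 0.66   -0.1283] ang 43.68126724793109 [0.0201 0.1135]
wrist 100 13022 centroid [ 0.6109 -0.0796] mid [ 0.6107 -0.0797] ang 43.80901923211192 [0.0148 0.1085]
wrist 100 373 centroid [ 0.651  -0.0323] mid [ 0.6511 -0.0323] ang 133.53246089169744 [0.0105 0.0046]
wrist 100 3878 centroid [ 0.6051 -0.069 ] mid [ 0.6046 -0.0696] ang 43.92077775730806 [0.0048 0.1095]
scene 0 6665 centroid [ 0.6181 -0.0814] mid [ 0.6188 -0.081 ] ang 43.84617556523409 [0.0365 0.1106]
scene 0 6563 centroid [ 0.6688 -0.1337] mid [ 0.6691 -0.1336] ang 43.936105455749754 [0.0325 0.1118]
scene 100 2443 centroid [ 0.614  -0.0787] mid [ 0.6139 -0.0787] ang 43.920167445818215 [0.0145 0.1064]
scene 100 2987 centroid [ 0.6632 -0.1272] mid [ 0.6633 -0.1272] ang 43.802094526981776 [0.0152 0.1118]
```

Call:
arm_command([
  {"slide": [-0.02, -0.03, -0.045], "yaw": -0.013, "gripper": 1},
  {"slide": [-0.038, -0.054, -0.09], "yaw": -0.026, "gripper": 1},
  {"slide": [-0.038, -0.054, -0.145], "yaw": -0.026, "gripper": 1},
  {"slide": [-0.038, -0.054, -0.2], "yaw": -0.026, "gripper": 1},
  {"slide": [-0.038, -0.054, -0.25], "yaw": -0.026, "gripper": 1},
  {"slide": [-0.038, -0.054, -0.28], "yaw": -0.026, "gripper": 1},
  {"slide": [-0.038, -0.054, -0.293], "yaw": -0.026, "gripper": 1},
  {"slide": [-0.038, -0.054, -0.293], "yaw": -0.026, "gripper": 1},
])

```text
time_s: 2.15
ee_pos: [0.408, -0.3783, 0.0425]
eef_rot: [-3.141, 0.001, -0.259]
force: [0.3, 0.1, -0.4]
grip_width: 0.0936
```

Call:
arm_command([
  {"slide": [0, 0, 0], "yaw": 0, "gripper": 0},
  {"slide": [0, 0, 0], "yaw": 0, "gripper": 0},
  {"slide": [0, 0, 0], "yaw": 0, "gripper": 0},
  {"slide": [0, 0, 0], "yaw": 0, "gripper": 0},
  {"slide": [0, 0, 0], "yaw": 0, "gripper": 0},
  {"slide": [0, 0, 0], "yaw": 0, "gripper": 0},
  {"slide": [0, 0, 0], "yaw": 0, "gripper": 0},
  {"slide": [0, 0, 0], "yaw": 0, "gripper": 0},
], grip_force=60)

```text
time_s: 3.15
ee_pos: [0.4086, -0.3781, 0.0424]
eef_rot: [-3.142, 0.0, -0.258]
force: [0.7, -0.5, -0.3]
grip_width: 0.0238
```

Call:
arm_command([
  {"slide": [0, 0, 0.02], "yaw": 0, "gripper": 0},
  {"slide": [0, 0, 0.05], "yaw": 0, "gripper": 0},
  {"slide": [0, 0, 0.09], "yaw": 0, "gripper": 0},
  {"slide": [0.01, 0.02, 0.12], "yaw": 0.02, "gripper": 0},
  {"slide": [0.03, 0.06, 0.12], "yaw": 0.04, "gripper": 0},
  {"slide": [0.05, 0.11, 0.12], "yaw": 0.07, "gripper": 0},
  {"slide": [0.075, 0.16, 0.12], "yaw": 0.1, "gripper": 0},
  {"slide": [0.1, 0.21, 0.12], "yaw": 0.13, "gripper": 0},
])

```text
time_s: 4.15
ee_pos: [0.509, -0.1665, 0.1624]
eef_rot: [3.142, 0.0, -0.127]
force: [1.7, -1.3, -1.9]
grip_width: 0.0239
```

Call:
arm_command([
  {"slide": [0.02, 0.045, 0], "yaw": 0.02, "gripper": 0},
  {"slide": [0.04, 0.085, 0], "yaw": 0.04, "gripper": 0},
  {"slide": [0.052, 0.115, 0], "yaw": 0.052, "gripper": 0},
  {"slide": [0.057, 0.127, 0], "yaw": 0.052, "gripper": 0},
  {"slide": [0.057, 0.127, 0], "yaw": 0.052, "gripper": 0},
  {"slide": [0.057, 0.127, 0], "yaw": 0.052, "gripper": 0},
])

```text
time_s: 4.9
ee_pos: [0.5653, -0.0422, 0.1624]
eef_rot: [3.141, 0.0, -0.077]
force: [-0.2, 0.5, -2.4]
grip_width: 0.0236
```

```bash
python3 - <<'E'
from h import *
np.set_printoptions(precision=4,suppress=True)
o=readout.get_obs();print(o['time_s'],o['ee_pos'],o['eef_rot'],o['force'],o['moment'])
w=snap('wrist');s=snap('scene');t=snap('top')
A=cv2.resize(w['color'][:,:,::-1],(800,500),interpolation=cv2.INTER_CUBIC)
cv2.imwrite('pics/w2.png',A)
E
```

```text
4.9 [ 0.5653 -0.0422  0.1624] [ 3.1414  0.0002 -0.0773] [-0.2055  0.4782 -2.4155] [-0.0997  0.038  -0.0531]
```

View pics/w2.png

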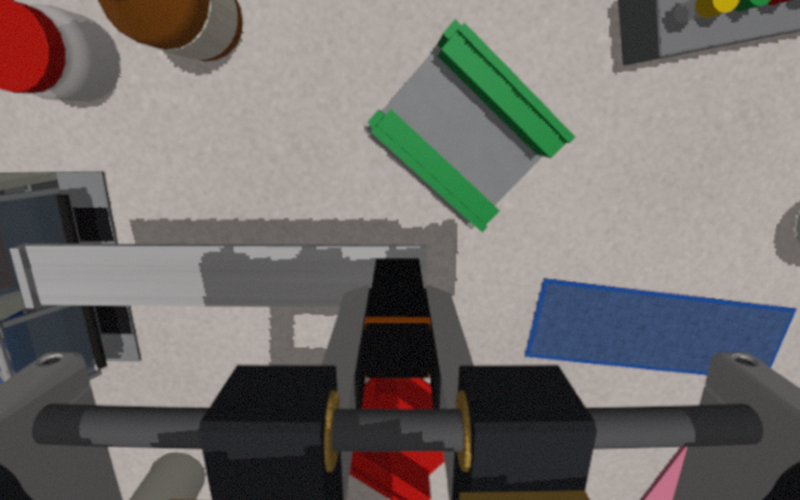

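The wrist picture shows the blade pointing at the bays, with its tip at (12,250) to (25,306). The dispenser's floor-plate corners are at (104,172) and (140,359). I'll take a closer crop to measure both.

```bash
python3 - <<'E'
from h import *
w=load('wrist');crop(w,'w2c.png',0,130,190,297,3.5)
E
```

```text
(no output)
```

View pics/w2c.png

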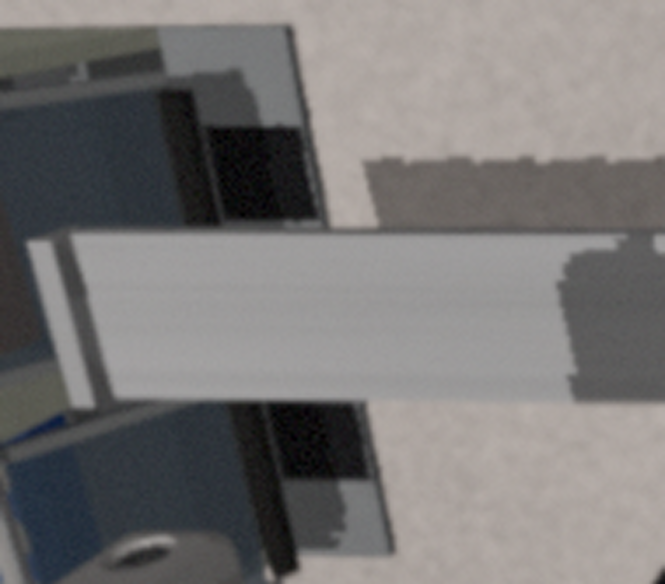

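```bash
python3 - <<'E'
from h import *
from scipy.spatial.transform import Rotation as Ro
np.set_printoptions(precision=4,suppress=True)
w=load('wrist'); q=lambda p:(np.array(p,float)+.5)/3.5-.5+[0,130]
pc=px2w(w,q([(291,27),(394,553)]),.004);print('plate',pc,np.linalg.norm(pc[1]-pc[0]))
v=pc[1]-pc[0];yaw=np.arctan2(v[1],v[0])-np.pi/2;print('disp yaw',yaw)
X=np.array([np.cos(yaw),np.sin(yaw),0]);Y=np.array([-X[1],X[0],0]);O=pc.mean(0)+.101*X;print('O',O,'bay_b',O-.045*Y)
tcp=np.array([.5653,-.0422,.1624])
L=np.array([(.215,-.018,.010),(.215,.018,.010),(.210,-.018,.010),(.210,.018,.010)])-[0,0,.0404]
uv=q([(28,240),(73,409),(50,236),(95,408)])
def pts(p): return tcp+(Ro.from_euler('xyz',[p[3],p[0],p[1]]).apply(L+[0,p[2],0]))
for nfree in(3,4):
  f=lambda p:(w2px(w,pts(np.r_[p,np.zeros(4-len(p))]))-uv).ravel()
  r=least_squares(f,[0,1.4935,0,0][:nfree]);P=pts(np.r_[r.x,np.zeros(4-nfree)]);print('pitch,yaw,lat',r.x,'tip',P[:2].mean(0),f(r.x).round(2))
  d=P[:2].mean(0)-O;print(d@X,d@Y)
E
```

```text
plate [[0.6275 0.1967 0.004 ]
 [0.4505 0.2116 0.004 ]] 0.17762734563899746
disp yaw 1.4868895168918552
O [0.5475 0.3048 0.004 ] bay_b [0.5923 0.301  0.004 ]
pitch,yaw,lat [0.0029 1.4919 0.0008] tip [0.5815 0.1721 0.1314] [-0.28  0.01 -0.02 -0.82  0.06  1.17  0.08 -0.43]
-0.1293905334049812 -0.04500232049485604
pitch,yaw,lat [-0.0043  1.6044 -0.0267  0.121 ] tip [0.5809 0.1736 0.1299] [-0.03 -0.25  0.06  0.22  0.    0.14 -0.02 -0.12]
-0.1279602457823429 -0.04428260604644134
```

Call:
arm_command([
  {"slide": [0, 0, -0.03], "yaw": -0.004, "gripper": 0},
  {"slide": [0, 0, -0.07], "yaw": -0.004, "gripper": 0},
  {"slide": [0, 0, -0.1], "yaw": -0.004, "gripper": 0},
  {"slide": [0, 0, -0.108], "yaw": -0.004, "gripper": 0},
  {"slide": [0, 0, -0.108], "yaw": -0.004, "gripper": 0},
  {"slide": [0.002, 0.02, -0.108], "yaw": -0.004, "gripper": 0},
  {"slide": [0.003, 0.04, -0.108], "yaw": -0.004, "gripper": 0},
  {"slide": [0.004, 0.05, -0.108], "yaw": -0.004, "gripper": 0},
])

```text
time_s: 6.05
ee_pos: [0.5699, 0.0107, 0.055]
eef_rot: [-3.142, -0.001, -0.079]
force: [-0.6, 0.2, -2.0]
grip_width: 0.0234
```

Call:
arm_command([
  {"slide": [0, 0.005, 0], "yaw": 0, "gripper": 0},
  {"slide": [0.001, 0.01, 0], "yaw": 0, "gripper": 0},
  {"slide": [0.001, 0.01, 0], "yaw": 0, "gripper": 0},
  {"slide": [0.001, 0.01, 0], "yaw": 0, "gripper": 0},
])

```text
time_s: 6.55
ee_pos: [0.5706, 0.0186, 0.0544]
eef_rot: [3.142, 0.0, -0.081]
force: [0.3, 0.0, -1.6]
grip_width: 0.0234
```

```bash
python3 - <<'E'
from h import *
np.set_printoptions(precision=4,suppress=True)
o=readout.get_obs();print(o['time_s'],o['ee_pos'],o['eef_rot'],o['force'],o['moment'])
w=snap('wrist')
s=snap('scene')
A=cv2.resize(w['color'][100:330,0:230,::-1],None,fx=1.7,fy=1.7,interpolation=cv2.INTER_CUBIC)
B=cv2.resize(s['color'][110:210,380:490,::-1],None,fx=3.6,fy=3.6,interpolation=cv2.INTER_CUBIC)
o=np.zeros((400,800,3),np.uint8);o[:A.shape[0],:A.shape[1]]=A;o[:B.shape[0],400:400+B.shape[1]]=B
cv2.imwrite('pics/w3.png',o)
E
```

```text
6.55 [0.5706 0.0186 0.0544] [ 3.1415  0.0001 -0.0806] [ 0.3493  0.0175 -1.5641] [-0.0631  0.0618 -0.0011]
```

View pics/w3.png

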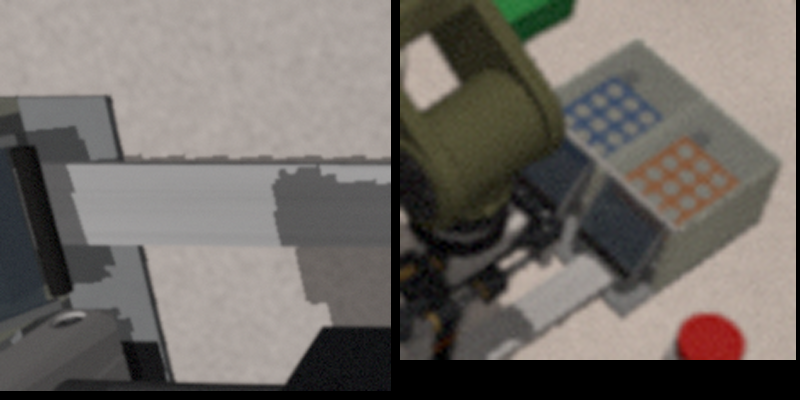

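The right flap is above the blade, so the tip is just inside the roller. I'll raise the flap next.

Call:
arm_command([
  {"slide": [0, 0, 0.006], "yaw": 0, "gripper": 0},
  {"slide": [0, 0, 0.012], "yaw": 0, "gripper": 0},
  {"slide": [0, 0, 0.018], "yaw": 0, "gripper": 0},
  {"slide": [0, 0, 0.024], "yaw": 0, "gripper": 0},
  {"slide": [0, 0, 0.024], "yaw": 0, "gripper": 0},
  {"slide": [0, 0, 0.024], "yaw": 0, "gripper": 0},
])

```text
time_s: 7.4
ee_pos: [0.5706, 0.019, 0.0784]
eef_rot: [-3.141, 0.0, -0.08]
force: [0.5, 0.2, -3.7]
grip_width: 0.0237
```

```bash
python3 - <<'E'
from h import *
np.set_printoptions(precision=4,suppress=True)
o=readout.get_obs();print(o['time_s'],o['ee_pos'],o['eef_rot'],o['force'],o['moment'])
w=snap('wrist')
crop(w,'w4.png',0,140,230,300,3.4)
E
```

```text
7.4 [0.5706 0.019  0.0784] [-3.1415  0.     -0.0802] [ 0.533   0.2121 -3.7307] [-0.2874  0.0022 -0.017 ]
```

View pics/w4.png

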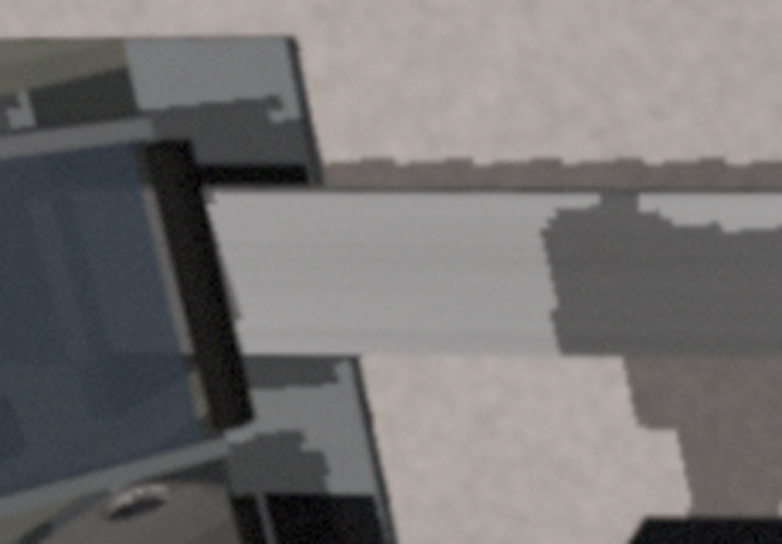

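The force rose by 2 N with the roller lying on the blade, so the flap is raised. I'll advance now.

Call:
arm_command([
  {"slide": [0.001, 0.01, 0], "yaw": 0, "gripper": 0},
  {"slide": [0.002, 0.02, 0], "yaw": 0, "gripper": 0},
  {"slide": [0.003, 0.03, 0], "yaw": 0, "gripper": 0},
  {"slide": [0.003, 0.04, 0], "yaw": 0, "gripper": 0},
  {"slide": [0.004, 0.05, 0], "yaw": 0, "gripper": 0},
  {"slide": [0.005, 0.06, 0], "yaw": 0, "gripper": 0},
  {"slide": [0.005, 0.06, 0], "yaw": 0, "gripper": 0},
])

```text
time_s: 8.32
ee_pos: [0.5757, 0.0796, 0.0785]
eef_rot: [-3.141, -0.0, -0.079]
force: [-0.6, 0.3, -3.7]
grip_width: 0.0238
```

Call:
arm_command([
  {"slide": [0.001, 0.01, 0], "yaw": 0, "gripper": 0},
  {"slide": [0.002, 0.02, 0], "yaw": 0, "gripper": 0},
  {"slide": [0.003, 0.03, 0], "yaw": 0, "gripper": 0},
  {"slide": [0.003, 0.04, 0], "yaw": 0, "gripper": 0},
  {"slide": [0.004, 0.05, 0], "yaw": 0, "gripper": 0},
  {"slide": [0.005, 0.06, 0], "yaw": 0, "gripper": 0},
  {"slide": [0.006, 0.066, 0], "yaw": 0, "gripper": 0},
  {"slide": [0.006, 0.066, 0], "yaw": 0, "gripper": 0},
])

```text
time_s: 9.32
ee_pos: [0.5816, 0.1453, 0.0784]
eef_rot: [-3.141, 0.0, -0.08]
force: [0.3, -1.4, -3.0]
grip_width: 0.0238
```

```bash
python3 - <<'E'
from h import *
np.set_printoptions(precision=4,suppress=True)
o=readout.get_obs();print(o['time_s'],o['ee_pos'],o['eef_rot'],o['force'],o['moment'])
w=snap('wrist');s=snap('scene');t=snap('top')
A=cv2.resize(w['color'][100:300,0:230,::-1],None,fx=1.7,fy=1.7,interpolation=cv2.INTER_CUBIC)
B=cv2.resize(s['color'][110:210,380:490,::-1],None,fx=3.6,fy=3.6,interpolation=cv2.INTER_CUBIC)
C=cv2.resize(t['color'][125:205,165:275,::-1],None,fx=3,fy=3,interpolation=cv2.INTER_CUBIC)
o=np.zeros((600,800,3),np.uint8);o[:A.shape[0],:A.shape[1]]=A;o[:B.shape[0],400:400+B.shape[1]]=B;o[360:600,:330]=C
cv2.imwrite('pics/w5.png',o)
E
```

```text
9.325 [0.5816 0.1453 0.0784] [-3.1415  0.0001 -0.0797] [ 0.2518 -1.4371 -3.0496] [-0.1229  0.2316  0.0128]
```

View pics/w5.png

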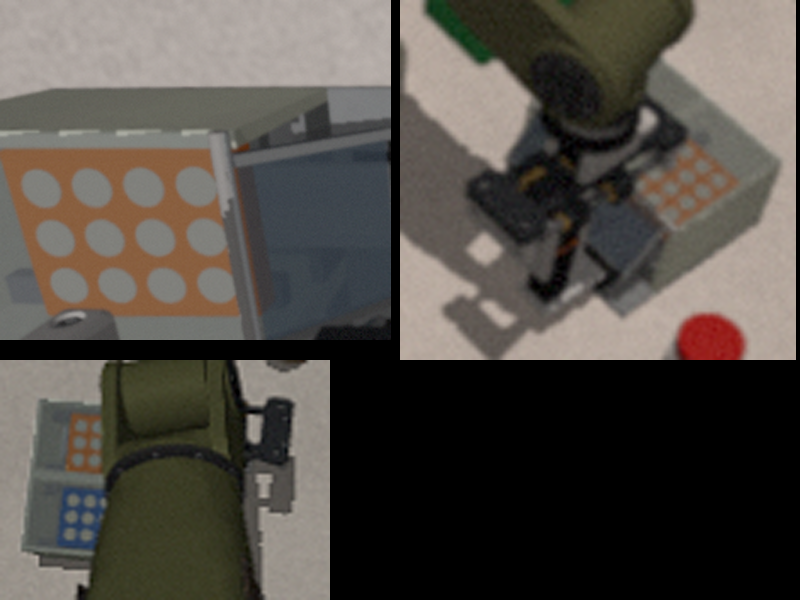

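```bash
python3 - <<'E'
from h import *
np.set_printoptions(precision=4,suppress=True)
w=load('wrist');q=lambda p:(np.array(p,float)+.5)/1.7-.5+[0,100]
P=px2w(w,q([(3,150),(22,235),(46,318),(120,149),(130,317)]),.068)
yaw=1.487;X=np.array([np.cos(yaw),np.sin(yaw),0]);Y=np.array([-X[1],X[0],0]);O=np.array([.5475,.3048,0])
print(np.c_[(P-O)@X,(P-O)@Y])
h=np.array([.5816,.1453,0]);print('handle',(h-O)@X,(h-O)@Y,'tip',(h-O)@X+.215)
t=load('top');C=px2w(t,[[165+69/3-.3,125+(415-360)/3-.3],[165+66/3-.3,125+(470-360)/3-.3]],.068);print('top rear',(C-O)@X,(C-O)@Y)
o=readout.get_obs();print(o['force'],o['moment'])
E
```

```text
[[ 0.0399 -0.0772]
 [ 0.0417 -0.0435]
 [ 0.0417 -0.0073]
 [-0.0055 -0.0777]
 [ 0.0058 -0.0088]]
handle -0.156086225281548 -0.047330225832525344 tip 0.058913774718451994
top rear [0.0431 0.0386] [-0.0739 -0.0083]
[-0.2412  0.6067 -3.5374] [-0.1105  0.1317  0.0356]
```

Call:
arm_command([
  {"slide": [0, -0.004, 0], "yaw": 0, "gripper": 0},
  {"slide": [-0.001, -0.007, 0], "yaw": 0, "gripper": 0},
  {"slide": [-0.001, -0.007, 0.004], "yaw": 0, "gripper": 0},
  {"slide": [-0.001, -0.007, 0.008], "yaw": 0, "gripper": 0},
  {"slide": [-0.001, -0.007, 0.011], "yaw": 0, "gripper": 0},
  {"slide": [-0.001, -0.007, 0.014], "yaw": 0, "gripper": 0},
  {"slide": [-0.001, -0.007, 0.018], "yaw": 0, "gripper": 0},
  {"slide": [-0.001, -0.007, 0.018], "yaw": 0, "gripper": 0},
])

```text
time_s: 10.48
ee_pos: [0.5806, 0.1379, 0.0967]
eef_rot: [-3.141, -0.0, -0.08]
force: [0.3, -0.2, -5.0]
grip_width: 0.0236
```

```bash
python3 - <<'E'
from h import *
np.set_printoptions(precision=4,suppress=True)
o=readout.get_obs();print(o['time_s'],o['ee_pos'],o['eef_rot'],o['force'],o['moment'])
w=snap('wrist');crop(w,'w6.png',0,90,235,266,3.4)
E
```

```text
10.475 [0.5806 0.1379 0.0967] [-3.1415 -0.0001 -0.0801] [ 0.3464 -0.194  -5.0353] [-0.3711  0.003  -0.0339]
```

View pics/w6.png

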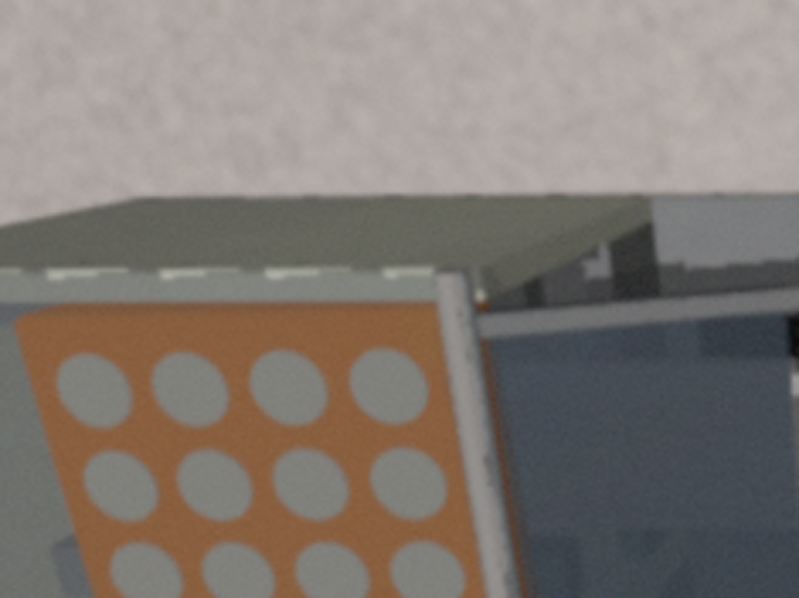

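The force rose by about 1.3 N, so the cassette's weight is on the blade. I've used all my picture views and will continue by numbers. I'll withdraw gently.

Call:
arm_command([
  {"slide": [0, -0.006, 0], "yaw": 0, "gripper": 0},
  {"slide": [-0.001, -0.014, 0], "yaw": 0, "gripper": 0},
  {"slide": [-0.002, -0.023, 0], "yaw": 0, "gripper": 0},
  {"slide": [-0.003, -0.032, 0], "yaw": 0, "gripper": 0},
  {"slide": [-0.003, -0.041, 0], "yaw": 0, "gripper": 0},
  {"slide": [-0.004, -0.05, 0], "yaw": 0, "gripper": 0},
  {"slide": [-0.005, -0.06, 0], "yaw": 0, "gripper": 0},
  {"slide": [-0.006, -0.07, 0], "yaw": 0, "gripper": 0},
])

```text
time_s: 11.52
ee_pos: [0.5746, 0.0673, 0.0965]
eef_rot: [-3.141, -0.0, -0.08]
force: [0.1, 1.5, -5.3]
grip_width: 0.0239
```

Call:
arm_command([
  {"slide": [-0.001, -0.01, 0], "yaw": 0, "gripper": 0},
  {"slide": [-0.002, -0.02, 0], "yaw": 0, "gripper": 0},
  {"slide": [-0.003, -0.03, 0], "yaw": 0, "gripper": 0},
  {"slide": [-0.003, -0.04, 0], "yaw": 0, "gripper": 0},
  {"slide": [-0.004, -0.05, 0], "yaw": 0, "gripper": 0},
  {"slide": [-0.005, -0.06, 0], "yaw": 0, "gripper": 0},
  {"slide": [-0.006, -0.07, 0], "yaw": 0, "gripper": 0},
  {"slide": [-0.006, -0.07, 0], "yaw": 0, "gripper": 0},
])

```text
time_s: 12.52
ee_pos: [0.5686, -0.0029, 0.0965]
eef_rot: [3.141, -0.0, -0.081]
force: [-0.2, 0.2, -5.3]
grip_width: 0.0238
```

Call:
arm_command([
  {"slide": [-0.001, -0.01, 0], "yaw": 0, "gripper": 0},
  {"slide": [-0.002, -0.02, 0], "yaw": 0, "gripper": 0},
  {"slide": [-0.003, -0.03, 0], "yaw": 0, "gripper": 0},
  {"slide": [-0.003, -0.04, 0], "yaw": 0, "gripper": 0},
  {"slide": [-0.004, -0.05, 0], "yaw": 0, "gripper": 0},
  {"slide": [-0.005, -0.06, 0], "yaw": 0, "gripper": 0},
  {"slide": [-0.006, -0.07, 0], "yaw": 0, "gripper": 0},
  {"slide": [-0.006, -0.07, 0], "yaw": 0, "gripper": 0},
])

```text
time_s: 13.52
ee_pos: [0.5626, -0.0728, 0.0965]
eef_rot: [3.142, -0.0, -0.081]
force: [-1.2, 0.5, -2.5]
grip_width: 0.0237
```

```bash
python3 - <<'E'
from h import *
from scipy.spatial.transform import Rotation as Ro
np.set_printoptions(precision=4,suppress=True)
o=readout.get_obs();print(o['time_s'],o['ee_pos'],o['eef_rot'],o['force'],o['moment'])
p=o['ee_pos'];yl=o['eef_rot'][2]+np.pi/2
for n in('wrist','scene','top'):
  c=snap(n);im=cv2.resize(c['color'],None,fx=4,fy=4,interpolation=cv2.INTER_CUBIC)
  h=cv2.cvtColor(im,cv2.COLOR_RGB2HSV)
  k=((h[...,0]>5)&(h[...,0]<16)&(h[...,1]>130)&(h[...,2]>90)).astype(np.uint8)
  k=cv2.morphologyEx(k,cv2.MORPH_CLOSE,np.ones((45,45),np.uint8)) if n!='scene' else cv2.morphologyEx(k,cv2.MORPH_CLOSE,np.ones((25,25),np.uint8))
  nc,lab,st,ce=cv2.connectedComponentsWithStats(k)
  for i in range(1,nc):
    if st[i,4]<1500: continue
    r=cv2.minAreaRect(np.argwhere(lab==i)[:,::-1].astype(np.float32))
    zt=p[2]-.0404+.019
    P=px2w(c,(cv2.boxPoints(r)+.5)/4-.5,zt); d=np.linalg.norm(P-np.roll(P,-1,0),axis=1)
    v=(P.mean(0)-p);X=np.array([np.cos(yl),np.sin(yl),0]);Y=np.array([-X[1],X[0],0])
    print(n,st[i],P.mean(0),d[:2],'in lifter',v@X,v@Y, 'corners',((P-p)@X).round(4),((P-p)@Y).round(4))
E
```

```text
13.525 [ 0.5626 -0.0728  0.0965] [ 3.1416 -0.     -0.0811] [-1.173   0.478  -2.4561] [-0.2875 -0.0089 -0.0172]
wrist [   0    0   85   31 2010] [0.7125 0.0896 0.0751] [0.0129 0.004 ] in lifter 0.17408200902455032 -0.13625792183852647 corners [0.1801 0.1672 0.168  0.181 ] [-0.1385 -0.1379 -0.134  -0.1346]
wrist [     0    712    612    398 147995] [0.5742 0.0901 0.0751] [0.0765 0.1027] in lifter 0.1633930168370271 0.0015626042263578064 corners [0.2285 0.2066 0.104  0.1145] [ 0.0387 -0.0346 -0.0343  0.0365]
wrist [1169 1018  206   16 2663] [ 0.5427 -0.0713  0.0751] [0.0344 0.0028] in lifter -4.583099826525148e-05 0.01995131441131982 corners [ 0.0171 -0.0172 -0.0173  0.0172] [0.0186 0.0186 0.0214 0.0213]
scene [2400  254  160  202 6998] [0.7863 1.0141 0.0751] [0.1785 0.2707] in lifter 1.1015157318898914 -0.1349730107982439 corners [1.1053 1.2792 1.0871 0.9344] [-0.0204 -0.0607 -0.2514 -0.2074]
scene [2448  687  112   92 2301] [1.0144 0.6464 0.0751] [0.0286 0.1041] in lifter 0.7534836272514789 -0.3920682222719951 corners [0.7313 0.7595 0.7756 0.7475] [-0.3433 -0.3385 -0.4414 -0.4451]
sce
[... 474 characters left out ...]
2197946070510979 -0.6739815161639703 corners [-1.1606 -1.2183 -1.2794 -1.2209] [-0.6839 -0.7348 -0.6636 -0.6137]
top [2521  188   39   62 1728] [ 0.9954 -1.3299  0.0751] [0.063  0.0431] in lifter -1.2178546189449728 -0.5332141030714193 corners [-1.1952 -1.1982 -1.2407 -1.2373] [-0.4984 -0.5613 -0.5683 -0.5049]
top [1008  359  264   15 3531] [0.811  0.0005 0.0751] [0.0129 0.2333] in lifter 0.09318442789013423 -0.24171792958778612 corners [ 0.2087  0.2101 -0.0224 -0.0236] [-0.2257 -0.2385 -0.2577 -0.2449]
top [ 977  589  110   88 8155] [0.5715 0.09   0.0751] [0.0717 0.0914] in lifter 0.1630317865752643 0.004255082544351084 corners [0.2078 0.2094 0.118  0.1168] [ 0.0401 -0.0316 -0.0315  0.04  ]
```

Call:
arm_command([
  {"slide": [0, 0, 0], "yaw": 0, "gripper": 0},
  {"slide": [-0.003, -0.01, 0.004], "yaw": 0, "gripper": 0},
  {"slide": [-0.01, -0.035, 0.012], "yaw": 0, "gripper": 0},
  {"slide": [-0.018, -0.06, 0.02], "yaw": 0, "gripper": 0},
  {"slide": [-0.026, -0.088, 0.02], "yaw": 0, "gripper": 0},
  {"slide": [-0.035, -0.115, 0.02], "yaw": 0, "gripper": 0},
  {"slide": [-0.041, -0.135, 0.02], "yaw": 0, "gripper": 0},
  {"slide": [-0.0434, -0.1432, 0.02], "yaw": 0, "gripper": 0},
])

```text
time_s: 14.68
ee_pos: [0.5189, -0.2164, 0.1166]
eef_rot: [3.142, -0.0, -0.081]
force: [0.6, -0.0, -3.7]
grip_width: 0.0237
```

Call:
arm_command([
  {"slide": [0, 0, 0], "yaw": -0.04, "gripper": 0},
  {"slide": [0, 0, 0], "yaw": -0.12, "gripper": 0},
  {"slide": [0, 0, 0], "yaw": -0.22, "gripper": 0},
  {"slide": [0, 0, 0], "yaw": -0.32, "gripper": 0},
  {"slide": [0, 0, 0], "yaw": -0.42, "gripper": 0},
  {"slide": [0, 0, 0], "yaw": -0.52, "gripper": 0},
  {"slide": [0, 0, 0], "yaw": -0.62, "gripper": 0},
  {"slide": [0, 0, 0], "yaw": -0.69, "gripper": 0},
])

```text
time_s: 15.68
ee_pos: [0.5194, -0.2148, 0.1164]
eef_rot: [-3.142, 0.0, -0.772]
force: [-0.7, 0.1, -3.7]
grip_width: 0.0236
```

Call:
arm_command([
  {"slide": [0, 0, 0], "yaw": -0.036, "gripper": 0},
  {"slide": [0, 0, 0], "yaw": -0.036, "gripper": 0},
  {"slide": [0, 0, 0], "yaw": -0.036, "gripper": 0},
  {"slide": [0, 0, 0], "yaw": -0.036, "gripper": 0},
])

```text
time_s: 16.18
ee_pos: [0.5192, -0.2153, 0.1164]
eef_rot: [3.142, 0.0, -0.806]
force: [0.8, 0.3, -3.1]
grip_width: 0.0239
```

```bash
cat > meas.py <<'E'
from h import *
np.set_printoptions(precision=4,suppress=True)
def run(zt,names=('wrist','scene','top')):
  o=readout.get_obs();p=o['ee_pos'];yl=o['eef_rot'][2]+np.pi/2;print(o['time_s'],p,o['eef_rot'],o['force'],o['moment'])
  X=np.array([np.cos(yl),np.sin(yl),0]);Y=np.array([-X[1],X[0],0])
  S=np.array([.6355,-.1018,0]);ys=.764;SX=np.array([np.cos(ys),np.sin(ys),0]);SY=np.array([-SX[1],SX[0],0])
  for n in names:
    c=snap(n);im=cv2.resize(c['color'],None,fx=4,fy=4,interpolation=cv2.INTER_CUBIC)
    h=cv2.cvtColor(im,cv2.COLOR_RGB2HSV)
    k=((h[...,0]>5)&(h[...,0]<16)&(h[...,1]>130)&(h[...,2]>90)).astype(np.uint8)
    z=25 if n!='wrist' else 45
    k=cv2.morphologyEx(k,cv2.MORPH_CLOSE,np.ones((z,z),np.uint8))
    nc,lab,st,ce=cv2.connectedComponentsWithStats(k)
    for i in range(1,nc):
      if st[i,4]<1500: continue
      r=cv2.minAreaRect(np.argwhere(lab==i)[:,::-1].astype(np.float32))
      P=px2w(c,(cv2.boxPoints(r)+.5)/4-.5,zt); d=np.linalg.norm(P-np.roll(P,-1,0),axis=1);m=P.mean(0)
      if max(d)>.13 or max(d)<.07 or np.linalg.norm(m[:2]-S[:2])>.3: continue
      L=P[1]-P[0] if d[0]>d[1] else P[2]-P[1]
      print(n,m[:2],d[:2],'lifter',(m-p)@X,(m-p)@Y,'cradle',(m-S)@SX,(m-S)@SY,'ang',(np.arctan2(L[1],L[0])-ys+1.57)%np.pi-1.57)
E
python3 - <<'E'
from meas import *
run(.1165-.0404+.019)
# flap check: roller/flap region against the initial picture
a=cv2.imread('pics/scene.png');b=cv2.resize(load('scene')['color'][:,:,::-1],(800,500))
d=cv2.absdiff(a,b)[150:250,500:610].max(2);print('changed px near dispenser',(d>40).sum(), np.argwhere(d>40)[:3]+[150,500] if (d>40).any() else '')
E
```

```text
16.175 [ 0.5192 -0.2153  0.1164] [ 3.1416  0.     -0.8056] [ 0.7567  0.299  -3.1482] [-0.1625  0.2448 -0.0046]
wrist [ 0.636  -0.1014] [0.0766 0.1025] lifter 0.16310687073536484 0.0012862452860369071 cradle 0.0006008139028933089 -4.473119994510338e-05 ang -0.002325556084826097
scene [ 0.6394 -0.1022] [0.0748 0.0925] lifter 0.16505994342859553 -0.0016697594913614093 cradle 0.0025573838701336694 -0.0029984223063978586 ang 0.005685798572909517
top [ 0.6348 -0.1003] [0.0698 0.0906] lifter 0.1630381465240872 0.0029200506480799053 cradle 0.0005301560148557719 0.0015889916777530287 ang 0.003055369165211985
changed px near dispenser 17 [[190 570]
 [190 571]
 [191 570]]
```

Call:
arm_command([
  {"slide": [0, 0, -0.01], "yaw": 0, "gripper": 0},
  {"slide": [0, 0, -0.022], "yaw": 0, "gripper": 0},
  {"slide": [0, 0, -0.032], "yaw": 0, "gripper": 0},
  {"slide": [0, 0, -0.037], "yaw": 0, "gripper": 0},
  {"slide": [0, 0, -0.041], "yaw": 0, "gripper": 0},
  {"slide": [0, 0, -0.045], "yaw": 0, "gripper": 0},
  {"slide": [0, 0, -0.05], "yaw": 0, "gripper": 0},
  {"slide": [0, 0, -0.05], "yaw": 0, "gripper": 0},
])

```text
time_s: 17.32
ee_pos: [0.5191, -0.2153, 0.0662]
eef_rot: [3.142, 0.0, -0.806]
force: [-1.0, 0.2, -1.7]
grip_width: 0.0239
```

```bash
python3 - <<'E'
from meas import *
run(.052)
E
```

```text
17.325 [ 0.5191 -0.2153  0.0662] [ 3.1416  0.0003 -0.8063] [-1.0037  0.1895 -1.6823] [0.0323 0.1077 0.0765]
wrist [ 0.6333 -0.1034] [0.0959 0.0716] lifter 0.15987352897247545 0.001713776228930681 cradle -0.0026517556280093546 0.00035075433131022746 ang 0.001944087914017345
scene [ 0.6383 -0.101 ] [0.0734 0.0931] lifter 0.16506335666038385 2.745869631146922e-05 cradle 0.0025389919167251025 -0.0013327296091634948 ang 0.011646863998218793
top [ 0.6354 -0.1001] [0.0697 0.0915] lifter 0.16367169246976726 0.002662772106513301 cradle 0.0011458892072939615 0.0013018236414673906 ang -0.002299203327689625
```

Call:
arm_command([
  {"slide": [0, 0, -0.005], "yaw": 0, "gripper": 0},
  {"slide": [0, 0, -0.01], "yaw": 0, "gripper": 0},
  {"slide": [0, 0, -0.01], "yaw": 0, "gripper": 0},
  {"slide": [-0.0072, -0.0069, -0.01], "yaw": 0, "gripper": 0},
  {"slide": [-0.0181, -0.0173, -0.01], "yaw": 0, "gripper": 0},
  {"slide": [-0.0289, -0.0277, -0.01], "yaw": 0, "gripper": 0},
  {"slide": [-0.0397, -0.0381, -0.01], "yaw": 0, "gripper": 0},
  {"slide": [-0.0505, -0.0484, -0.01], "yaw": 0, "gripper": 0},
])

```text
time_s: 18.48
ee_pos: [0.4678, -0.2646, 0.0565]
eef_rot: [-3.142, -0.0, -0.807]
force: [-0.1, 0.5, -2.1]
grip_width: 0.0239
```

Call:
arm_command([
  {"slide": [-0.0108, -0.0104, 0], "yaw": 0, "gripper": 0},
  {"slide": [-0.0217, -0.0208, 0], "yaw": 0, "gripper": 0},
  {"slide": [-0.0325, -0.0311, 0], "yaw": 0, "gripper": 0},
  {"slide": [-0.0433, -0.0415, 0], "yaw": 0, "gripper": 0},
  {"slide": [-0.0433, -0.0415, 0], "yaw": 0, "gripper": 0},
  {"slide": [-0.0433, -0.0415, 0.02], "yaw": 0, "gripper": 0},
  {"slide": [-0.0433, -0.0415, 0.05], "yaw": 0, "gripper": 0},
  {"slide": [-0.0433, -0.0415, 0.05], "yaw": 0, "gripper": 0},
])

```text
time_s: 19.48
ee_pos: [0.4265, -0.3057, 0.1081]
eef_rot: [-3.141, -0.004, -0.806]
force: [0.8, -1.2, -1.6]
grip_width: 0.0241
```

```bash
python3 - <<'E'
from meas import *
run(.052)
E
```

```text
19.475 [ 0.4265 -0.3057  0.1081] [-3.1411 -0.0038 -0.8059] [ 0.7671 -1.2052 -1.6047] [-0.058  0.059  0.026]
wrist [ 0.5978 -0.1374] [0.0735 0.0205] lifter 0.24019000375095806 0.002734001710494855 cradle -0.05179603292500565 0.00036789892275820656 ang 1.2903059226085445
scene [ 0.6383 -0.1011] [0.0735 0.0932] lifter 0.29446658423519134 0.0009277281060931746 cradle 0.002482212805927585 -0.0013876220164048627 ang 0.003951889193096525
top [ 0.6355 -0.1   ] [0.0697 0.0913] lifter 0.29318507170962144 0.003618410933940074 cradle 0.0011981848899049608 0.0013018613436732885 ang -0.002299898446923798
```

Call:
arm_command([
  {"slide": [-0.002, -0.02, 0], "yaw": 0.08, "gripper": 0},
  {"slide": [-0.004, -0.04, 0], "yaw": 0.2, "gripper": 0},
  {"slide": [-0.006, -0.06, 0], "yaw": 0.32, "gripper": 0},
  {"slide": [-0.0077, -0.0749, 0], "yaw": 0.44, "gripper": 0},
  {"slide": [-0.0077, -0.0749, 0], "yaw": 0.56, "gripper": 0},
  {"slide": [-0.0077, -0.0749, 0], "yaw": 0.6, "gripper": 0},
  {"slide": [-0.0077, -0.0749, -0.02], "yaw": 0.6, "gripper": 0},
  {"slide": [-0.0077, -0.0749, -0.035], "yaw": 0.6, "gripper": 0},
])

```text
time_s: 20.62
ee_pos: [0.4173, -0.3796, 0.0695]
eef_rot: [-3.14, 0.002, -0.206]
force: [-0.5, 0.1, -1.9]
grip_width: 0.0236
```

```bash
python3 - <<'E'
from h import *
from scipy.spatial.transform import Rotation as Ro
np.set_printoptions(precision=4,suppress=True)
o=readout.get_obs();print(o['time_s'],o['ee_pos'],o['eef_rot'],o['force'])
# mat blue pixels by camera: check the visible mat rectangle
for n in('top','scene'):
  c=snap(n);im=cv2.resize(c['color'],None,fx=4,fy=4,interpolation=cv2.INTER_CUBIC);h=cv2.cvtColor(im,cv2.COLOR_RGB2HSV)
  k=((h[...,0]>100)&(h[...,0]<125)&(h[...,1]>110)&(h[...,2]>50)).astype(np.uint8)
  k=cv2.morphologyEx(k,cv2.MORPH_CLOSE,np.ones((61,61),np.uint8))
  nc,lab,st,ce=cv2.connectedComponentsWithStats(k)
  for i in range(1,nc):
    r=cv2.minAreaRect(np.argwhere(lab==i)[:,::-1].astype(np.float32));P=px2w(c,(cv2.boxPoints(r)+.5)/4-.5,.002);m=P.mean(0)
    if st[i,4]>4000 and np.linalg.norm(m[:2]-[.44,-.28])<.2: print(n,m,np.linalg.norm(P-np.roll(P,-1,0),axis=1)[:2])
E
```

```text
20.625 [ 0.4173 -0.3796  0.0695] [-3.1404  0.0017 -0.2062] [-0.5164  0.1103 -1.8699]
top [ 0.4497 -0.24    0.002 ] [0.0811 0.161 ]
scene [ 0.4405 -0.2802  0.002 ] [0.2524 0.0798]
```

Call:
arm_command([
  {"slide": [0.001, -0.001, -0.012], "yaw": 0, "gripper": 0},
  {"slide": [0.001, -0.001, -0.022], "yaw": 0, "gripper": 0},
  {"slide": [0.001, -0.001, -0.026], "yaw": 0, "gripper": 0},
  {"slide": [0.001, -0.001, -0.029], "yaw": 0, "gripper": 0},
  {"slide": [0.001, -0.001, -0.0295], "yaw": 0, "gripper": 0},
  {"slide": [0.001, -0.001, -0.0295], "yaw": 0, "gripper": 0},
  {"slide": [0.001, -0.001, -0.0295], "yaw": 0, "gripper": 0},
])

```text
time_s: 21.6
ee_pos: [0.4189, -0.3813, 0.0424]
eef_rot: [3.141, -0.001, -0.206]
force: [-0.6, 1.3, 5.4]
grip_width: 0.0233
```

Call:
arm_command([
  {"slide": [0, 0, 0], "yaw": 0, "gripper": 0.4},
  {"slide": [0, 0, 0], "yaw": 0, "gripper": 0.8},
  {"slide": [0, 0, 0], "yaw": 0, "gripper": 1},
  {"slide": [0, 0, 0], "yaw": 0, "gripper": 1},
  {"slide": [0, 0, 0], "yaw": 0, "gripper": 1},
  {"slide": [0, 0, 0], "yaw": 0, "gripper": 1},
], grip_force=10)

```text
time_s: 22.35
ee_pos: [0.4187, -0.3811, 0.0419]
eef_rot: [-3.142, 0.0, -0.206]
force: [0.3, 0.1, 0.3]
grip_width: 0.0803
```

Contact force is now nil. I'll rise clear and move back so I can check with the cameras.

Call:
arm_command([
  {"slide": [0, 0, 0], "yaw": 0, "gripper": 1},
  {"slide": [0, 0, 0.03], "yaw": 0, "gripper": 1},
  {"slide": [0, 0, 0.07], "yaw": 0, "gripper": 1},
  {"slide": [0, 0, 0.12], "yaw": 0, "gripper": 1},
  {"slide": [0, 0, 0.17], "yaw": 0, "gripper": 1},
  {"slide": [0, 0, 0.22], "yaw": 0, "gripper": 1},
  {"slide": [0, 0, 0.27], "yaw": 0, "gripper": 1},
  {"slide": [0, 0, 0.29], "yaw": 0, "gripper": 1},
])

```text
time_s: 23.35
ee_pos: [0.4189, -0.3813, 0.3352]
eef_rot: [3.139, -0.003, -0.206]
force: [-0.2, -0.2, -0.5]
grip_width: 0.0941
```

Call:
arm_command([
  {"slide": [-0.04, -0.03, 0], "yaw": 0, "gripper": 1},
  {"slide": [-0.08, -0.06, 0], "yaw": 0, "gripper": 1},
  {"slide": [-0.1, -0.08, 0], "yaw": 0, "gripper": 1},
  {"slide": [-0.1, -0.08, 0], "yaw": 0, "gripper": 1},
])

```text
time_s: 23.85
ee_pos: [0.3175, -0.462, 0.3318]
eef_rot: [-3.141, 0.0, -0.209]
force: [0.4, -0.2, -1.2]
grip_width: 0.0938
```

```bash
python3 - <<'E'
from meas import *
a=cv2.imread('pics/scene.png')
run(.052)
b=cv2.resize(load('scene')['color'][:,:,::-1],(800,500));d=cv2.absdiff(a,b).max(2);print('disp diff',(d[150:250,500:610]>40).sum())
# lifter: dark handle + light blade in the wrist view, overlay error of predicted lifter pose
w=load('wrist');t=load('top')
ref=dict(p=(.4188,-.3811),y=1.365)
X=np.array([np.cos(1.365),np.sin(1.365)]);Y=np.array([-X[1],X[0]])
for n in('wrist','top','scene'):
  c=load(n);g=c['color'].astype(int)
  def blade(u,v):
    P=np.r_[np.array(ref['p'])+u*X+v*Y,.007];q=np.round(w2px(c,P)[0]).astype(int)
    if not(0<=q[0]<640 and 0<=q[1]<400):return 'out'
    r,gg,b=g[q[1],q[0]]; return 'B' if b-r>30 else ('W' if r>110 else '.')
  for u in(.05,.1,.15,.2,.208,.222): print(n,u,''.join(blade(u,v/1000) for v in range(-36,37,4)))
E
```

```text
23.85 [ 0.3175 -0.462   0.3318] [-3.1415  0.0002 -0.2088] [ 0.4201 -0.1905 -1.2236] [ 0.0378  0.042  -0.0013]
scene [ 0.6382 -0.1013] [0.0732 0.0928] lifter 0.4193538977082409 -0.23897393186668422 cradle 0.0022952778737607127 -0.0015231852010885439 ang 0.003959342447503511
top [ 0.6354 -0.1   ] [0.0695 0.0914] lifter 0.4200849002281078 -0.23592603334280596 cradle 0.0011833665327955446 0.001407293132860432 ang -0.002286510907138606
disp diff 1
wrist 0.05 BBBBBWWWWWWWWW.BBBB
wrist 0.1 BBBBBWWWWWWWWWBBBBB
wrist 0.15 BBBBBWWWWWWWWW.BBBB
wrist 0.2 BBBBBWWWWWWWWWBBBBB
wrist 0.208 BBBBBWWWWWWWWWBBBBB
wrist 0.222 BBBBWBWB.BBBBBBWBWB
top 0.05 BBBB.WWWWWWWWWBBBBB
top 0.1 BBBB.WWWWWWWWW.BBBB
top 0.15 BBBB.WWWWWWWWW.BBBB
top 0.2 BBBBBWWWWWWWWWBBBBB
top 0.208 BBBBBWWWWWWWWWBBBBB
top 0.222 BBBBBBBBBBBBBBBBBBB
scene 0.05 BBBB.WWWWWWWWW.BBBW
scene 0.1 BBBB.WWWWWWWWWBBBBW
scene 0.15 BBB.WWWWWWWWWW.BBBB
scene 0.2 BBBB.WWWWWWWWW.BBBW
scene 0.208 BBBB.WWWWWWWWWWBBB.
scene 0.222 BBBBBBBBBBBBBBBBBB.
```

All checks agree: the lifter is centred on the mat, the cassette is centred on the cradle, and the flaps look as they did at the start.

```bash
python3 -c "
from h import *
print(job.hand_in())"
```

```text
the job is handed in; nothing more can be done
None
```

The orange cassette is on the green cradle, the lifter is back on its blue mat and released, and I handed the job in at about 24 s of robot time. No verdict is reported.

I took the lifter by its handle and raised the right-hand flap (flap_b) from under its roller. I then ran the blade under the orange cassette, lifted it about 7 mm and drew it out until the flap shut. I lowered it onto the cradle rails and backed the blade out beneath it.

My last checks:
- **Cassette:** the top camera puts it +1.2 mm along and +1.4 mm across the cradle, the scene camera +2.3 mm and −1.5 mm. Both put the angle below 0.005 rad. The 3 mm disagreement across is within calibration and reading error and well inside the 9 mm allowed.
- **Cassette seating:** its weight came off the blade during lowering, and it did not shift when the blade withdrew.
- **Lifter:** the predicted outline on the mat matched all three cameras, centred across the mat. The force on the tool fell to about zero when the gripper let go.
- **Flaps:** the picture of the dispenser front matched the first one, with 1 pixel changed, so both flaps look shut and the blue cassette unmoved.

After 12 views I checked by numbers only, so the end state rests on measurements. I did not measure the bystanders separately at the end. My planned paths kept clear of them, and I saw no unexpected contact forces.

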